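# Finish the pile and hold the strapper's key switch on

## Task

First lay the loose plywood board flat on top of the two boards on the bench strapper, so that the three make one square, flush pile, and let go of it. Then take the key from its wooden stand, push it fully home in the key switch on the strapper's control pod (its pins are sticky, so it may want firm pushing or a little wiggling), and only then turn it a quarter turn clockwise (seen from above). The switch springs back, so finish while still holding the key turned; leave the pile square and the other things on the bench where they are.

Things in the scene. Friction and masses are not known exactly. Their poses are not given: they have to be found in the camera images.
- work_board: Large flat white board, 500 x 580 x 26 mm, fixed on the bench over the soft wrapping sheet; everything for the job stands on its top, 26 mm above the bench (z = 0.026). Origin under its middle. Just left of it the black upright post of the roll stand rises from floor to over the robot, at about x = 0.48, y = 0.23, 44 mm thick: keep the arm clear of it.
- strapper: Low grey bench strapper, fixed, 140 (x) x 270 (y) mm. Origin on the work board under its middle, z up. Steel deck, 26 mm above the origin, carries the pile on its +y half; a control pod 92 x 76 mm, top 56 mm above the origin, stands at the -y end, centred 85 mm along -y from the origin; the key switch is in the middle of the pod's top.
- keyway (a point): Middle of the keyway's mouth on the brass barrel's flat top, z = 0.082. Turns with the barrel; x along the slot (at rest 45 degrees clockwise from the strapper's x), z up, same after a half turn. Slot 17.6 (x) by 6.6 (y) mm, 2 mm chamfer, 30 mm deep. Two sticky pins reach 4 mm in from its two ends, 11 and 19 mm down; each yields to the key's tip at about 5 to 12 N; wiggling helps.
- key_switch (a joint): Rotation of the lock barrel about the vertical through the keyway, rad: 0 at rest, grows clockwise seen from above, stop at 1.57 (a quarter). A spring returns it to 0: about 0.08 N m at rest, 0.15 N m at the stop. With the key in there is some 0.1 rad of play.
- key: Upright key, blade down, in its stand. Origin: middle of its collar's underside, 58 mm above the bench there; meets the barrel's top when fully in. z up. Below: steel blade 16 (x) by 5 (y) mm, 28 mm long, last 8 mm pointed at 45 degrees; same after a half turn. Above: round collar 25 mm across, 8 mm high, then flat black head 32 (x) by 10 (y) mm, from 8 to 42 mm up. About 40 g.
- key_grip (a point): Middle of the key's head, 25 mm above the key's origin; same axes as the key. Pinch the head across its 10 mm thickness (y).
- key_stand: Wooden block 56 x 56 x 32 mm, fixed to the work board, with a through slot (17.6 x 6.6 mm, long along its x) that holds the key. Origin under its middle.
- board_loose: Plywood board 110 (x) x 56 (y) x 14 (z) mm lying flat on the work board in front of the strapper. Origin: middle of its underside. About 90 g.
- board_middle: Upper one of the two equal boards (110 x 56 x 14 mm) already piled on the strapper's deck. Origin: middle of its underside, 66 mm above the bench; its top is at 80 mm.
- board_bottom: Lower board of the pile, same size. Origin: middle of its underside, 52 mm above the bench.
- cream_pot_loose: Bystander: flat round lidded cream pot behind the strapper, 90 mm across, 32 mm high. Origin under its middle.
- carton: Bystander: small upright product carton at the right of the strapper, 48 x 72 x 114 mm. Origin under its middle.
- marker: Bystander: black and white marker pen, 137 mm long, lying near the right edge of the work board. Origin under its middle.

How it is judged:
By the outcome, as a careful person would: the job done as asked, in the order asked, and still so for the second after the job is handed in, while the arm keeps its last pose, push and grip.
It also fails if it takes over 59 s, if anything falls off the work surface, if the arm or the gripper's body presses on something with over 40 N, if the wrist force passes 120 N, or if a joint passes its speed limit or range.

## Robot

A 6-joint arm with a two-finger parallel gripper is mounted at the origin on a cart in front of the work surface, level with it; the furniture and walls round the work are solid. World frame = base frame: x ahead of the robot, y to its left, z up, the work surface at z = 0. Lengths are in m, angles in rad, forces in N, time in s.
With the tool pointing down it reaches from about 0.375 to 0.9 m from the base axis. Payload 3.1 kg.
Tool frame: the origin (TCP) lies at the very end of the fingers, on their centre line; the grasp point (between the pads) lies 19 mm behind it (manip.pinch_z is the distance from the TCP to the grasp point, in m); z points along the fingers, y is the direction in which the jaws open and shut (so a half turn about z gives the same grasp; the last joint's range is limited). The gripper opens to 85 mm and grips with 20 to 120 N. Pads are 22 mm wide; open, the fingers measure 114 mm over their backs; the gripper's body (76 mm by 85 mm) begins 54 mm behind the grasp point. The pads swing forward as they close: fully open they stand 13 mm farther back than shut.
Start: joints at [-0.178, 0.527, 1.433, -0, 1.181, -0.178], TCP at [0.625, 0, 0.231] pointing down, gripper open.
Joint ranges: [-3.08, 3.08], [-0.75, 2.2], [0.22, 2.44], [-1.43, 4.57], [0, 2.65], [-2.85, 2.85]. Speed limits (rad/s): [2.79, 2.79, 3.14, 3.14, 3.14, 3.14].

## Interface

Orientations are given as a unit quaternion [x, y, z, w].
In Python, from station import manip gives the robot as it stands.
- The arm moves only by the tool drive_tool, never from a script. Its argument "increments" is a list of rows, each a list of 7 numbers: the closure in counts, from 0 (fully open) to 255 (shut), then the shift along the tool's x, y, z in cm, then the turn, a rotation vector about the tool's x, y, z in rad. A call has 1 to 20 rows; each row is the pose to reach, as a shift and turn from the pose commanded when the call began, along the tool's axes at that moment; what a row does not reach only later rows make up. A row lasts 1/10 s, in which the tool goes at most 50 mm and 8.59 degrees, less where a joint would pass 70% of its speed; a pose out of reach is approached as far as the arm can. A call with a gripper value outside its range is refused whole. The fingers move at their own pace and stop on an object; "force" is the grip in N (left out, the last holds). Time passes only in rows, so rows that repeat a pose let the fingers close. It gives the time, the measured TCP pose, the force and the opening at its end, in the units of the state.
- manip.sense(): the state, without advancing time (a new reading comes with each control period).
- manip.snapshot(name): name is "scene" or "side" or "wrist"; returns the picture (480x640x3 uint8, red, green, blue); there is no depth.
- manip.camera_model(name): a dict with "mtx" (3x3 intrinsics, pixels), "k1" (the pictures are not rectified: a ray, as slopes to the right and down, at radius r is drawn at 1 + k1 r^2 times it, then the intrinsics apply), "cam_to_world" (4x4, takes a point from camera to world coordinates). Camera axes: x right, y down, z forward; pixel columns grow to the right and rows downward; lengths in m; the calibration is good to about 2 mm. A picture is of the moment at which its call begins: read the wrist's pose just before it. camera_model takes no time and is no camera call; for the wrist camera it gives the pose at the moment of the call.
- manip.sign_off(): hands the job in, once; it reports no verdict.
The state is a dict: "t": time; "q": joint angles; "qd": joint speeds; "tau": joint torques, N m; "tcp_pos": TCP position; "tool_rot": TCP orientation; "force": force on the tool from outside, world axes, zero at the start; "ft_torque": the same for the moment, N m; "finger_gap": opening from 0.0 (shut) to 1.0 (fully open).
Only numpy, scipy, OpenCV 4.12 (cv2) and the standard library are available. Lean on these libraries where they do the work, as an engineer would, in place of code of your own. Each camera call takes 0.05 s, during which the arm holds its last target. There are 200 camera calls.

## Working session

There is one attempt and no reset: what is moved stays moved. The work goes in short steps, Python scripts to look and compute and a tool call to move; the robot and the scene stay as the last step left them, time stands still between calls to the robot, and variables do not carry over. Pictures are saved under pics/ and viewed, about 8 in all and at most 12, crops included, and the job is handed in when it is done.

Besides the shell and the picture viewer there is one more tool, called in YAML: its name, and indented under it one key for each argument. drive_tool: Moves the arm, as the interface text tells. Its arguments: {"type":"object","properties":{"increments":{"type":"array","items":{"type":"array","items":{"type":"number"}}},"force":{"type":"number"}},"required":["increments"]}

```bash
mkdir -p pics; ls; cat > h.py <<'E'
import numpy as np, cv2
from station import manip
from scipy.spatial.transform import Rotation as R
def snap(name,fn=None):
    m=manip.camera_model(name); im=manip.snapshot(name)
    if fn: cv2.imwrite('pics/'+fn,cv2.cvtColor(im,cv2.COLOR_RGB2BGR))
    return im,m
def ray(m,uv):
    K=np.array(m['mtx']); p=np.linalg.inv(K)@[uv[0],uv[1],1]; d=p[:2]; x=d.copy()
    for _ in range(20): x=d/(1+m['k1']*(x@x))
    T=np.array(m['cam_to_world']); return T[:3,3],T[:3,:3]@np.array([x[0],x[1],1])
def onz(m,uv,z):
    o,d=ray(m,uv); return o+d*(z-o[2])/d[2]
def proj(m,P):
    T=np.array(m['cam_to_world']); p=T[:3,:3].T@(np.array(P)-T[:3,3]); x=p[:2]/p[2]; x=x*(1+m['k1']*(x@x))
    K=np.array(m['mtx']); return (K@[x[0],x[1],1])[:2]
E
python3 - <<'E'
from h import *
ims=[]
for n in ('scene','side','wrist'):
    im,m=snap(n,n+'0.png'); print(n,np.round(np.array(m['cam_to_world']),3).tolist(),np.array(m['mtx']).tolist(),m['k1'])
s=manip.sense(); print(s, manip.pinch_z)
E
```

```text
pics
scene [[-0.829, -0.31, 0.466, 0.21], [-0.559, 0.433, -0.707, 0.409], [0.017, -0.846, -0.532, 0.545], [0.0, 0.0, 0.0, 1.0]] [[441.654162079683, 0.0, 320.26076811009085], [0.0, 441.654162079683, 246.05691063531694], [0.0, 0.0, 1.0]] 0.03346135391578022
side [[-0.915, -0.243, 0.321, 0.146], [-0.402, 0.594, -0.697, 0.786], [-0.021, -0.767, -0.642, 0.965], [0.0, 0.0, 0.0, 1.0]] [[624.5710387554902, 0.0, 318.3048388573848], [0.0, 624.5710387554902, 245.74872109505176], [0.0, 0.0, 1.0]] -0.004006102274260645
wrist [[1.0, 0.001, -0.001, 0.624], [0.001, -0.947, -0.322, 0.083], [-0.001, 0.322, -0.947, 0.373], [0.0, 0.0, 0.0, 1.0]] [[420.3534505956346, 0.0, 318.10947624034844], [0.0, 420.3534505956346, 236.05176410814747], [0.0, 0.0, 1.0]] -0.0009793745685418769
{'t': 0.15, 'q': array([-1.78513948e-01,  5.28235156e-01,  1.43362564e+00, -6.09523212e-06,
        1.18136990e+00, -1.78533622e-01]), 'qd': array([ 7.64207052e-04, -2.49553371e-03, -3.40759155e-03,  4.13977305e-05,
       -2.24407050e-04,  9.93430959e-04]), 'tau': array([ 1.17890530e-03, -4.42742836e+01, -1.78276026e+01, -2.15643640e-04,
        5.61750654e-03, -9.84718270e-06]), 'tcp_pos': array([6.24452431e-01, 1.17846344e-04, 2.30563521e-01]), 'tool_rot': array([ 7.07098768e-01,  7.07114320e-01, -4.69407940e-04, -6.71168823e-04]), 'force': array([0.97180968, 0.56821558, 0.4160495 ]), 'ft_torque': array([ 0.00886232,  0.03970698, -0.00449635]), 'finger_gap': 0.999420637620631} 0.0187
```

View pics/scene0.png

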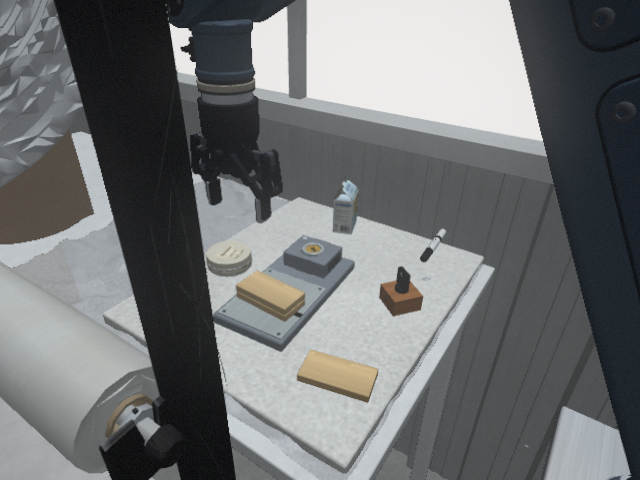

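View pics/wrist0.png

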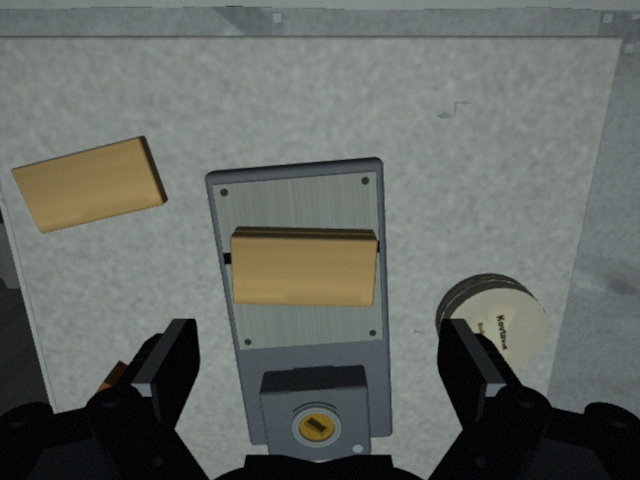

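View pics/side0.png

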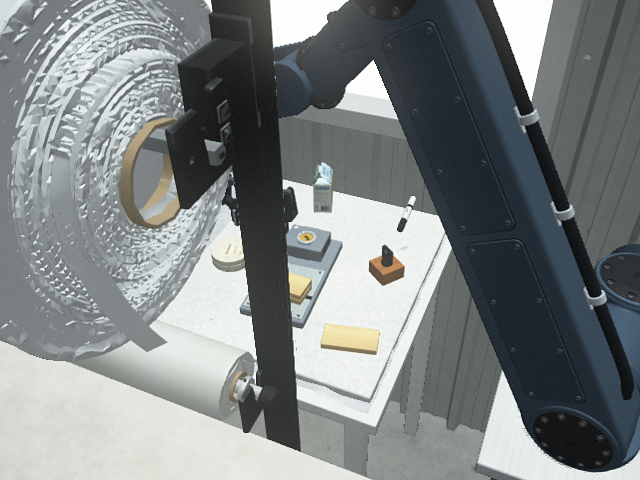

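```bash
python3 - <<'E'
from h import *
im=cv2.cvtColor(cv2.imread('pics/wrist0.png'),cv2.COLOR_BGR2HSV); m=manip.camera_model('wrist')
mask=cv2.inRange(im,(8,60,120),(30,255,255)); print(im[190,90],im[270,300],im[232,300],im[175,152])
mask=cv2.morphologyEx(mask,cv2.MORPH_OPEN,np.ones((5,5)))
for c in cv2.findContours(mask,cv2.RETR_EXTERNAL,cv2.CHAIN_APPROX_NONE)[0]:
    if cv2.contourArea(c)<300: continue
    a=cv2.minAreaRect(c); print('rect',a, cv2.contourArea(c))
    e=cv2.approxPolyDP(c,0.03*cv2.arcLength(c,True),True)[:,0]
    for z in (0.04,0.08,0.082):
        P=np.array([onz(m,p,z) for p in e.astype(float)])
        print(z,e.tolist(),P[:,:2].round(4).tolist(),P.mean(0).round(4),[round(float(np.linalg.norm(P[i]-P[i-1])),4) for i in range(len(P))])
ms=manip.camera_model('scene'); b=cv2.cvtColor(cv2.imread('pics/scene0.png'),cv2.COLOR_BGR2HSV)
print(b[290,395],b[300,410])
mk=cv2.inRange(b,(5,120,60),(15,255,255)); mk[:, :370]=0; mk[:,440:]=0
c=max(cv2.findContours(mk,cv2.RETR_EXTERNAL,cv2.CHAIN_APPROX_NONE)[0],key=cv2.contourArea)
print(cv2.boundingRect(c),cv2.approxPolyDP(c,3,True)[:,0].tolist())
for uv in ((401,288),(402,267)): print(uv,onz(ms,uv,.058),onz(ms,uv,.1))
E
```

```text
[ 22 109 141] [ 22 116 141] [ 20 115  69] [ 22 110 100]
rect ((302.9405517578125, 272.0567626953125), (143.3798370361328, 64.4244384765625), 1.3322198390960693) 8919.5
0.04 [[232, 239], [234, 302], [371, 304], [375, 242]] [[0.5518, -0.0335], [0.5497, -0.0926], [0.671, -0.0944], [0.6719, -0.0361]] [ 0.6111 -0.0641  0.04  ] [0.1202, 0.0591, 0.1213, 0.0583]
0.08 [[232, 239], [234, 302], [371, 304], [375, 242]] [[0.5605, -0.0196], [0.5587, -0.0715], [0.6654, -0.0731], [0.6662, -0.0218]] [ 0.6127 -0.0465  0.08  ] [0.1057, 0.052, 0.1067, 0.0513]
0.082 [[232, 239], [234, 302], [371, 304], [375, 242]] [[0.561, -0.0189], [0.5591, -0.0705], [0.6651, -0.0721], [0.6659, -0.0211]] [ 0.6128 -0.0456  0.082 ] [0.105, 0.0516, 0.106, 0.0509]
rect ((88.76471710205078, 186.058837890625), (68.3950424194336, 131.9393768310547), 75.96376037597656) 7857.0
0.04 [[137, 140], [29, 179], [39, 230], [160, 203]] [[0.4833, 0.0479], [0.3924, 0.0172], [0.3913, -0.0258], [0.4951, -0.0025]] [0.4405 0.0092 0.04  ] [0.0517, 0.0959, 0.043, 0.1064]
0.08 [[137, 140], [29, 179], [39, 230], [160, 203]] [[0.5002, 0.052], [0.4203, 0.025], [0.4193, -0.0128], [0.5106, 0.0077]] [0.4626 0.018  0.08  ] [0.0455, 0.0844, 0.0378, 0.0936]
0.082 [[137, 140], [29, 179], [39, 230], [160, 203]] [[0.501, 0.0522], [0.4217, 0.0254], [0.4207, -0.0121], [0.5114, 0.0082]] [0.4637 0.0184 0.082 ] [0.0452, 0.0838, 0.0375, 0.093]
[11 71 86] [13 77 80]
(413, 291, 6, 4) [[418, 292], [413, 294]]
(401, 288) [ 0.4383605 -0.20475    0.058    ] [ 0.4187233 -0.1518424  0.1      ]
(402, 267) [ 0.46542913 -0.26681666  0.058     ] [ 0.44345914 -0.2085601   0.1       ]
```

drive_tool:
  increments:
    - [0, 0.2, -4, 1, 0, 0, 0.14]
    - [0, 0.4, -8, 2, 0, 0, 0.28]
    - [0, 0.6, -12, 3, 0, 0, 0.42]
    - [0, 1, -16, 3, 0, 0, 0.57]
    - [0, 1, -18.4, 3, 0, 0, 0.71]
    - [0, 1, -18.4, 3, 0, 0, 0.85]
    - [0, 1, -18.4, 3, 0, 0, 0.99]
    - [0, 1, -18.4, 3, 0, 0, 1.13]
    - [0, 1, -18.4, 3, 0, 0, 1.27]
    - [0, 1, -18.4, 3, 0, 0, 1.33]
    - [0, 1, -18.4, 3, 0, 0, 1.33]
    - [0, 1, -18.4, 3, 0, 0, 1.33]

```text
t: 1.35
tcp_pos: [0.4409, 0.0101, 0.2012]
tool_rot: [0.993, 0.121, -0.0, -0.0]
force: [-0.6, 0.5, -1.2]
finger_gap: 0.999
```

```bash
cat > wood.py <<'E'
from h import *
def quads(im,m,z,vmin=60,show=True,amin=1500):
    hsv=cv2.cvtColor(im,cv2.COLOR_RGB2HSV)
    mask=cv2.inRange(hsv,(15,70,vmin),(30,255,255)); mask=cv2.morphologyEx(mask,cv2.MORPH_OPEN,np.ones((3,3)))
    for c in cv2.findContours(mask,cv2.RETR_EXTERNAL,cv2.CHAIN_APPROX_NONE)[0]:
        if cv2.contourArea(c)<amin: continue
        W=np.array([onz(m,p,z)[:2] for p in c[:,0].astype(float)])*1000
        r=cv2.minAreaRect(W.astype(np.float32)); print(cv2.boundingRect(c),np.round(r[0],1),np.round(r[1],1),round(r[2],1))
        e=cv2.approxPolyDP(c,0.02*cv2.arcLength(c,True),True)[:,0]
        print([(p.tolist(),(onz(m,p.astype(float),z)[:2]*1000).round(1).tolist()) for p in e])
E
python3 - <<'E'
from wood import *
im,m=snap('wrist','w1.png')
for v in (60,90,110,120): print(v); quads(im,m,0.04,v)
s=manip.sense(); print(s['tcp_pos'],R.from_quat(s['tool_rot']).as_matrix().round(3).tolist(),s['force'])
E
```

```text
60
(277, 138, 78, 142) [438.5  11. ] [109.4  55. ] 13.5
[([278, 139], [484.5, 49.5]), ([281, 278], [379.9, 24.5]), ([348, 279], [391.8, -27.1]), ([354, 142], [495.5, -3.3])]
(414, 0, 116, 74) [585.9 -56.5] [63.5 46.9] 88.7
[([427, 1], [592.3, -25.0]), ([414, 48], [564.0, -25.6]), ([501, 73], [563.4, -87.3]), ([529, 0], [608.6, -88.3])]
90
(277, 140, 78, 140) [437.9  10.9] [108.1  55. ] 13.5
[([278, 140], [483.8, 49.3]), ([281, 278], [379.9, 24.5]), ([348, 279], [391.8, -27.1]), ([353, 140], [496.6, -2.2])]
(415, 0, 115, 74) [586.2 -56.9] [62.7 46.3] 88.6
[([429, 0], [593.2, -26.1]), ([415, 47], [564.7, -26.0]), ([501, 73], [563.4, -87.3]), ([529, 0], [608.6, -88.3])]
110
(278, 140, 77, 140) [437.9  10.7] [108.1  54.7] 13.6
[([279, 140], [484.0, 48.6]), ([281, 278], [379.9, 24.5]), ([348, 279], [391.8, -27.1]), ([354, 142], [495.5, -3.3])]
(416, 0, 114, 74) [586.3 -57.2] [62.2 46. ] 88.7
[([430, 0], [593.3, -26.7]), ([416, 47], [564.9, -26.7]), ([501, 73], [563.4, -87.3]), ([529, 0], [608.6, -88.3])]
120
(278, 140, 77, 140) [437.9  10.6] [108.1  54.5] 13.6
[([279, 140], [484.0, 48.6]), ([281, 277], [380.7, 24.7]), ([348, 279], [391.8, -27.1]), ([354, 142], [495.5, -3.3])]
(416, 0, 113, 73) [586.4 -57.3] [61.8 45.7] 88.6
[([430, 0], [593.3, -26.7]), ([416, 46], [565.4, -26.5]), ([501, 72], [563.9, -87.1]), ([528, 0], [608.5, -87.7])]
[0.44091289 0.01004788 0.20126861] [[0.971, 0.24, -0.0], [0.24, -0.971, 0.0], [-0.0, -0.0, -1.0]] [ 0.34943535  0.20817277 -0.13234396]
```

View pics/w1.png

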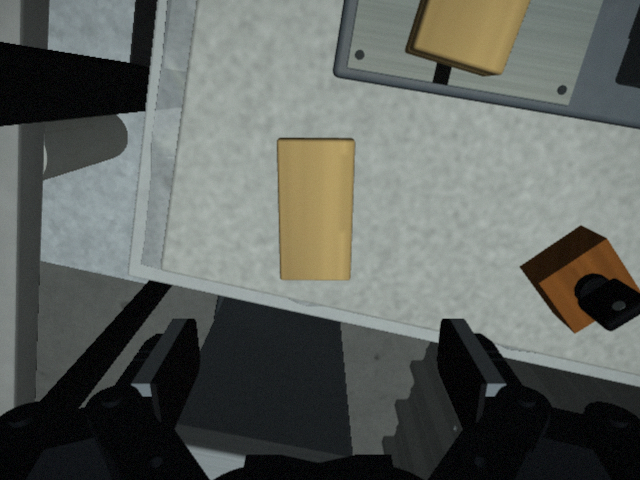

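drive_tool:
  increments:
    - [0, -0.3, -0.15, 4, 0, 0, 0]
    - [0, -0.3, -0.15, 8, 0, 0, 0]
    - [0, -0.3, -0.15, 12, 0, 0, 0]
    - [0, -0.3, -0.15, 15, 0, 0, 0]
    - [0, -0.3, -0.15, 16.5, 0, 0, 0]
    - [0, -0.3, -0.15, 17.3, 0, 0, 0]
    - [0, -0.3, -0.15, 17.3, 0, 0, 0]
    - [50, -0.3, -0.15, 17.3, 0, 0, 0]
    - [80, -0.3, -0.15, 17.3, 0, 0, 0]
    - [120, -0.3, -0.15, 17.3, 0, 0, 0]
    - [120, -0.3, -0.15, 17.3, 0, 0, 0]
    - [120, -0.3, -0.15, 17.3, 0, 0, 0]
    - [120, -0.3, -0.15, 17.3, 0, 0, 0]
  force: 40

```text
t: 2.7
tcp_pos: [0.4384, 0.0107, 0.0296]
tool_rot: [0.993, 0.12, 0.001, 0.0]
force: [-0.7, 0.1, 6.3]
finger_gap: 0.64
```

drive_tool:
  increments:
    - [120, 0, 0, -1, 0, 0, 0]
    - [120, 0, 0, -4, 0, 0, 0]
    - [120, 0, 0, -8, 0, 0, 0]
    - [120, 1, 1.5, -12, 0, 0, 0.08]
    - [120, 2, 3, -16, 0, 0, 0.16]
    - [120, 3, 5, -20, 0, 0, 0.24]
    - [120, 4.6, 7.1, -21, 0, 0, 0.26]
    - [120, 4.6, 7.1, -21, 0, 0, 0.26]
    - [120, 4.6, 7.1, -21, 0, 0, 0.26]

```text
t: 3.6
tcp_pos: [0.4986, -0.0472, 0.2389]
tool_rot: [1.0, -0.01, -0.0, -0.0]
force: [-0.4, 0.2, -2.1]
finger_gap: 0.639
```

```bash
python3 - <<'E'
from wood import *
im,m=snap('wrist','w2.png')
for v in (60,100,): print(v); quads(im,m,0.08,v)
s=manip.sense(); print(s['tcp_pos'],R.from_quat(s['tool_rot']).as_matrix().round(4).tolist(),s['force'],s['finger_gap'])
E
```

```text
60
(234, 186, 170, 268) [392.8 -45.8] [125.5 249.3] 88.9
[([400, 187], [515.5, -107.8]), ([235, 188], [517.0, 12.4]), ([252, 452], [270.5, 17.2]), ([385, 451], [269.4, -104.9])]
(513, 0, 47, 48) [ 621.2 -190.8] [30.1 27.4] 88.9
[([552, 0], [634.7, -199.3]), ([526, 0], [635.0, -182.7]), ([518, 8], [630.6, -178.2]), ([513, 32], [616.7, -176.8]), ([521, 44], [609.4, -183.0]), ([537, 47], [607.4, -193.8]), ([554, 35], [614.4, -203.8]), ([559, 11], [628.4, -204.7])]
(270, 0, 86, 131) [597.4 -46.1] [55.1 80.6] 88.7
[([270, 0], [638.1, -19.9]), ([274, 128], [559.0, -18.2]), ([350, 129], [557.3, -71.2]), ([355, 0], [637.1, -73.9])]
100
(235, 188, 169, 265) [392.6 -46.3] [124.3 246.7] 88.9
[([237, 189], [516.3, 11.0]), ([252, 451], [271.7, 17.1]), ([385, 451], [269.4, -104.9]), ([402, 189], [514.0, -109.4])]
(513, 0, 46, 48) [ 621.2 -190.5] [29.4 27.4] 88.9
[([550, 0], [634.7, -198.0]), ([527, 0], [635.0, -183.3]), ([518, 8], [630.6, -178.2]), ([513, 32], [616.7, -176.8]), ([521, 44], [609.4, -183.0]), ([539, 46], [608.0, -195.0]), ([553, 35], [614.4, -203.1]), ([558, 13], [627.2, -204.3])]
(271, 0, 85, 130) [597.7 -46.3] [54.6 80.1] 88.6
[([271, 0], [638.1, -20.5]), ([274, 128], [559.0, -18.2]), ([350, 129], [557.3, -71.2]), ([355, 0], [637.1, -73.9])]
[ 0.49771868 -0.04660768  0.2381123 ] [[0.9998, -0.0192, -0.0022], [-0.0192, -0.9998, 0.0009], [-0.0022, -0.0008, -1.0]] [-0.69674119  0.41301793 -0.92523727] 0.6414420005720058
```

View pics/w2.png

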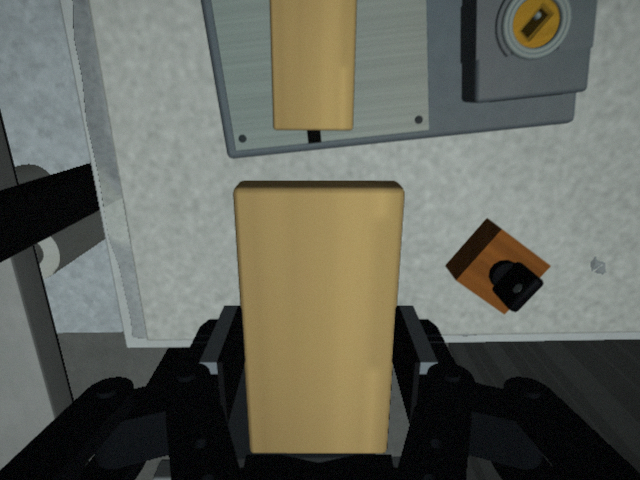

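```bash
python3 - <<'E'
from h import *
im=cv2.cvtColor(cv2.imread('pics/w2.png'),cv2.COLOR_BGR2HSV); m=manip.camera_model('wrist')
v=im[...,2].astype(int)
print(v[176:196,320], v[440:460,320])
mask=cv2.inRange(im,(15,70,100),(30,255,255))
def edge(pts,z):
    W=np.array([onz(m,p,z)[:2] for p in pts])*1000; vx,vy,x0,y0=cv2.fitLine(W.astype(np.float32),cv2.DIST_HUBER,0,.01,.01).ravel(); return (W.mean(0)).round(1),round(float(np.degrees(np.arctan2(vy,vx))),2)
for name,rows,c0,z in (('held',range(200,300,3),320,.2485),('heldlow',range(380,440,3),320,.2485),('pile',range(10,115,3),310,.08)):
    L=[];Rr=[]
    for r in rows:
        c=np.flatnonzero(mask[r]==0); L.append((c[c<c0].max()+.5,r)); Rr.append((c[c>c0].min()-.5,r))
    print(name,edge(L,z),edge(Rr,z))
for name,cols,r0,z in (('held',range(250,392,4),300,.2485),('pile',range(282,345,3),60,.08)):
    T=[];B=[]
    for c in cols:
        r=np.flatnonzero(mask[:,c]==0); 
        if (r<r0).any(): T.append((c,r[r<r0].max()+.5))
        B.append((c,r[r>r0].min()-.5))
    print(name,edge(T,z) if T else None,edge(B,z))
s=manip.sense(); print(s['tcp_pos'])
E
```

```text
[153 155 155 157 117  48  53  49  53  49  62  76 104 123 131 141 145 154
 157 158] [145 144 144 145 146 144 144 143 142 143 142 142 130  83  25  31  29  34
  42  46]
held (array([531.1, -20.9]), -1.16) (array([530.1, -75.4]), -1.07)
heldlow (array([465.5, -19.7]), -1.19) (array([464.6, -74.2]), -0.92)
pile (array([600.4, -18.4]), -1.23) (array([599.4, -72.9]), -1.39)
held (array([551.9, -49. ]), 88.96) (array([444.6, -47.1]), 89.02)
pile None (array([556.2, -44. ]), 88.95)
[ 0.49771868 -0.04660768  0.2381123 ]
```

drive_tool:
  increments:
    - [120, 3, -0.1, 0, 0, 0, 0.004]
    - [120, 7, -0.3, 0, 0, 0, 0.004]
    - [120, 10, -0.37, 3, 0, 0, 0.004]
    - [120, 11.2, -0.37, 7, 0, 0, 0.004]
    - [120, 11.2, -0.37, 10, 0, 0, 0.004]
    - [120, 11.2, -0.37, 12.5, 0, 0, 0.004]
    - [120, 11.2, -0.37, 13.7, 0, 0, 0.004]
    - [120, 11.2, -0.37, 13.7, 0, 0, 0.004]
    - [120, 11.2, -0.37, 13.7, 0, 0, 0.004]

```text
t: 4.55
tcp_pos: [0.6114, -0.0454, 0.1018]
tool_rot: [1.0, -0.011, 0.0, 0.0]
force: [0.4, 0.4, -1.2]
finger_gap: 0.638
```

```bash
python3 - <<'E'
from h import *
im,m=snap('wrist','w3.png'); s=manip.sense(); print(s['tcp_pos'],s['force'],s['finger_gap'])
a=cv2.imread('pics/w3.png'); cv2.imwrite('pics/w3c.png',cv2.resize(a[130:330,180:460],None,fx=2.8,fy=2.8,interpolation=cv2.INTER_CUBIC))
E
```

```text
[ 0.61201894 -0.04566663  0.10255269] [-0.87561982  0.22472143 -0.92270755] 0.640482477937317
```

View pics/w3c.png

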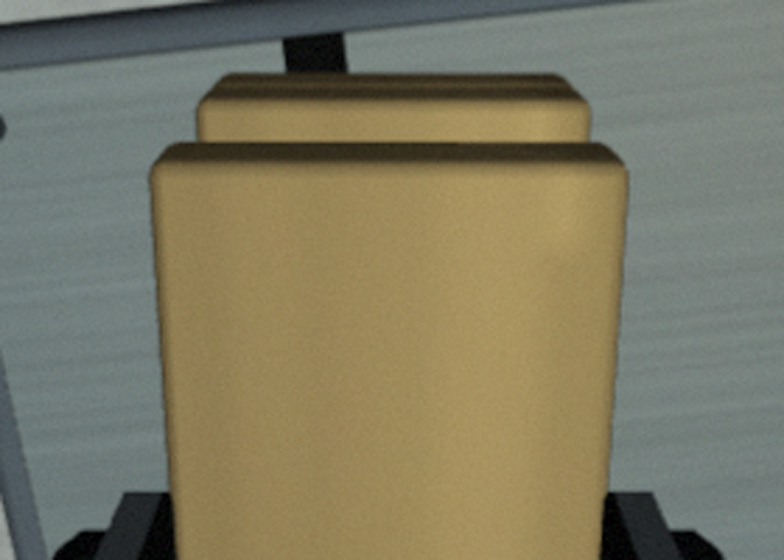

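```bash
python3 - <<'E'
from h import *
m=manip.camera_model('wrist')
f=lambda u,v:(180+u/2.8,130+v/2.8)
for z,P in ((.1129,[(152,168),(628,170)]),(.1129-.014,[(175,144),(605,144)]),(.08,[(198,103),(590,104)]),):
    W=np.array([onz(m,f(*p),z)[:2]*1000 for p in P]); print(z,W.round(1).tolist(),W.mean(0).round(1))
E
```

```text
0.1129 [[666.0, -20.7], [664.5, -75.2]] [665.3 -48. ]
0.0989 [[666.0, -21.0], [664.8, -75.0]] [665.4 -48. ]
0.08 [[668.0, -21.2], [666.6, -76.2]] [667.3 -48.7]
```

drive_tool:
  increments:
    - [120, 0.2, 0.07, 0, 0, 0, 0]
    - [120, 0.2, 0.07, 0.8, 0, 0, 0]
    - [120, 0.2, 0.07, 1.3, 0, 0, 0]
    - [120, 0.2, 0.07, 1.6, 0, 0, 0]
    - [120, 0.2, 0.07, 1.7, 0, 0, 0]
    - [120, 0.2, 0.07, 1.75, 0, 0, 0]
    - [120, 0.2, 0.07, 1.75, 0, 0, 0]

```text
t: 5.3
tcp_pos: [0.6134, -0.0464, 0.0838]
tool_rot: [1.0, -0.012, 0.0, 0.0]
force: [0.0, 0.0, -0.1]
finger_gap: 0.64
```

```bash
python3 - <<'E'
from h import *
im,m=snap('wrist','w4.png'); s=manip.sense(); print(s['tcp_pos'],s['force'],s['finger_gap'])
a=cv2.imread('pics/w4.png'); cv2.imwrite('pics/w4c.png',cv2.resize(a[130:330,180:460],None,fx=2.8,fy=2.8,interpolation=cv2.INTER_CUBIC))
E
```

```text
[ 0.61354295 -0.04645249  0.08387262] [-0.66606469  0.04719963 -0.79362232] 0.6366201825429412
```

View pics/w4c.png

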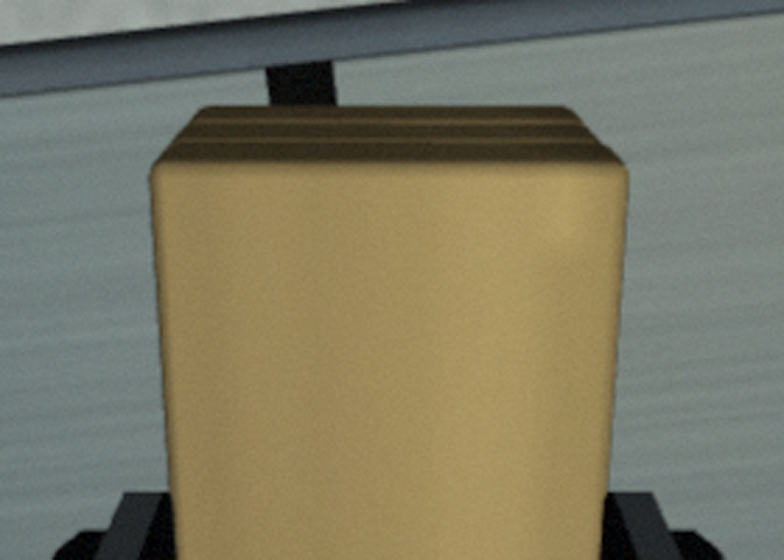

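drive_tool:
  increments:
    - [120, 0, 0, 0.08, 0, 0, 0]
    - [120, 0, 0, 0.13, 0, 0, 0]
    - [120, 0, 0, 0.13, 0, 0, 0]
    - [70, 0, 0, 0.13, 0, 0, 0]
    - [40, 0, 0, 0.13, 0, 0, 0]
    - [0, 0, 0, 0.13, 0, 0, 0]
    - [0, 0, 0, 0.13, 0, 0, 0]
    - [0, 0, 0, -3, 0, 0, 0]
    - [0, 0, 0, -7, 0, 0, 0]
    - [0, 0, 0, -11, 0, 0, 0]
    - [0, 0, 0, -12, 0, 0, 0]
    - [0, 0, 0, -12, 0, 0, 0]

```text
t: 6.55
tcp_pos: [0.6146, -0.0467, 0.206]
tool_rot: [1.0, -0.012, 0.002, 0.001]
force: [0.4, 0.1, -0.6]
finger_gap: 0.999
```

```bash
python3 - <<'E'
from h import *
s=manip.sense();print(s['t'],s['tcp_pos'],s['force'],s['q'].round(3))
im,m=snap('wrist','w5.png'); a=cv2.imread('pics/w5.png')
w2=cv2.imread('pics/w2.png')
t=np.hstack([cv2.resize(a,(400,300)),cv2.resize(a[60:300,200:520],(400,300),interpolation=cv2.INTER_CUBIC)])
b=np.hstack([cv2.resize(w2[200:335,430:610],(400,300),interpolation=cv2.INTER_CUBIC),cv2.resize(w2[0:135,430:610],(400,300),interpolation=cv2.INTER_CUBIC)])
cv2.imwrite('pics/t5.png',np.vstack([t,b]))
E
```

```text
6.55 [ 0.6146318  -0.04668088  0.20599009] [ 0.36883901  0.07910744 -0.64035351] [-0.257  0.543  1.485  0.     1.109  1.337]
```

View pics/t5.png

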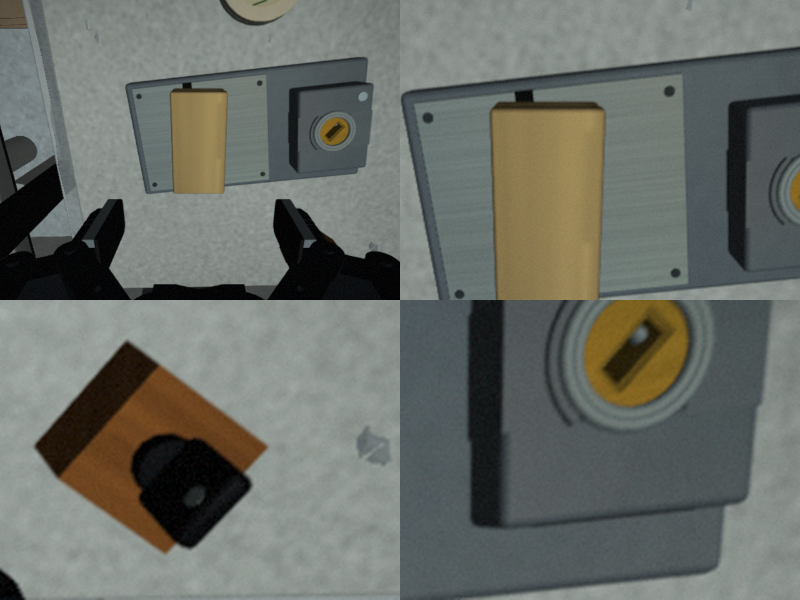

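```bash
python3 - <<'E'
from h import *
m=manip.camera_model('wrist'); T5=np.array(m['cam_to_world'])
s=manip.sense(); 
def tool(p,q): 
    M=np.eye(4);M[:3,:3]=R.from_quat(q).as_matrix();M[:3,3]=p;return M
X=np.linalg.inv(tool(s['tcp_pos'],s['tool_rot']))@T5
M2=np.eye(4);M2[:3,:3]=[[0.9998,-0.0192,-0.0022],[-0.0192,-0.9998,0.0009],[-0.0022,-0.0008,-1.0]];M2[:3,3]=[.49772,-.04661,.23811]
m2=dict(m);m2['cam_to_world']=M2@X
hsv=cv2.cvtColor(cv2.imread('pics/w5.png'),cv2.COLOR_BGR2HSV)
print('brass px',hsv[210,515])
mk=cv2.inRange(hsv,(14,130,70),(28,255,255)); mk[:,:470]=0
c=max(cv2.findContours(mk,cv2.RETR_EXTERNAL,cv2.CHAIN_APPROX_NONE)[0],key=cv2.contourArea)
W=np.array([onz(m,p,.082)[:2]*1000 for p in c[:,0].astype(float)]); (cx,cy),r=cv2.minEnclosingCircle(W.astype(np.float32)); print('brass',cx,cy,r,W.mean(0))
# dark slot within
g=hsv[...,2]; hull=np.zeros_like(mk); cv2.drawContours(hull,[c],-1,255,-1); hull=cv2.erode(hull,np.ones((5,5)))
sl=((hull>0)&(mk==0)).astype(np.uint8); P=np.argwhere(sl)[:,::-1].astype(float)
if len(P)>10:
    W=np.array([onz(m,p,.082)[:2]*1000 for p in P]); r=cv2.minAreaRect(W.astype(np.float32)); v=np.linalg.svd(W-W.mean(0))[2][0]; print('slot',r,W.mean(0),np.degrees(np.arctan2(v[1],v[0])))
# strapper: pod bolts/deck screws in crop -> px
f=lambda u,v:(200+(u-400)*.8,60+v*.8)
S=[np.array(onz(m,f(*p),.052)[:2]) for p in ((428,118),(669,91),(676,273),(459,294))]
print([x.round(4).tolist() for x in S]); d=S[1]-S[0]; print('y yaw',np.degrees(np.arctan2(-d[1],-d[0]))-90, np.linalg.norm(d)); d=S[1]-S[2]; print('x yaw',np.degrees(np.arctan2(d[1],d[0])))
# stand top in w2
g=lambda u,v:(430+u/2.222,200+v/2.222)
Q=np.array([onz(m2,g(*p),.058)[:2]*1000 for p in ((158,365),(268,445),(166,552),(62,477))]); print('stand',Q.round(1).tolist(),Q.mean(0),[np.linalg.norm(Q[i]-Q[i-1]).round(1) for i in range(4)])
d=Q[1]-Q[0];e=Q[0]-Q[3];a=np.degrees(np.arctan2(d[1],d[0]));print('yaw',a,np.degrees(np.arctan2(e[1],e[0])))
c0=Q.mean(0)/1000
for al in (a,a+90):
    Rz=R.from_euler('z',al,degrees=True).as_matrix()
    for z in (.066,.1): print(al,z,[((proj(m2,Rz@[x,y,0]+[c0[0],c0[1],z])-[430,200])*2.222).round().tolist() for x,y in ((.016,.005),(.016,-.005),(-.016,-.005),(-.016,.005))])
E
```

```text
brass px [ 20 196 130]
brass 620.8853149414062 -188.54638671875 14.655204772949219 [ 621.04936041 -188.50437402]
slot ((621.68115234375, -186.92161560058594), (6.559041976928711, 17.313472747802734), 50.09264373779297) [ 621.68062893 -187.2382018 ] 140.51769638450898
[[0.6573, 0.0184], [0.669, -0.1147], [0.5599, -0.1246], [0.5487, 0.0095]]
y yaw 4.997220200787865 0.13360062838427575
x yaw 5.200432351817021
stand [[344.6, -210.0], [303.9, -261.3], [246.9, -225.6], [288.7, -176.0]] [ 296.02664743 -218.22190261] [np.float64(65.5), np.float64(65.4), np.float64(67.3), np.float64(64.9)]
yaw -128.49010182583356 -31.345450512873004
-128.49010182583356 0.066 [[207.0, 486.0], [189.0, 502.0], [135.0, 464.0], [153.0, 448.0]]
-128.49010182583356 0.1 [[248.0, 552.0], [228.0, 568.0], [170.0, 528.0], [189.0, 511.0]]
-38.49010182583356 0.066 [[191.0, 444.0], [208.0, 456.0], [152.0, 506.0], [135.0, 494.0]]
-38.49010182583356 0.1 [[231.0, 507.0], [249.0, 520.0], [188.0, 572.0], [169.0, 560.0]]
```

```bash
python3 - <<'E'
from h import *
m=manip.camera_model('wrist'); T5=np.array(m['cam_to_world']); s=manip.sense()
M=np.eye(4);M[:3,:3]=R.from_quat(s['tool_rot']).as_matrix();M[:3,3]=s['tcp_pos']
X=np.linalg.inv(M)@T5
M2=np.eye(4);M2[:3,:3]=[[0.9998,-0.0192,-0.0022],[-0.0192,-0.9998,0.0009],[-0.0022,-0.0008,-1.0]];M2[:3,3]=[.49772,-.04661,.23811]
m2=dict(m);m2['cam_to_world']=M2@X
g=lambda u,v:(430+u/2.222,200+(v-300)/2.222)
Q=np.array([onz(m2,g(*p),.058)[:2]*1000 for p in ((158,365),(268,445),(166,552),(62,477))]); print('stand',Q.round(1).tolist(),Q.mean(0),[np.linalg.norm(Q[i]-Q[i-1]).round(1) for i in range(4)])
d=Q[1]-Q[0];e=Q[0]-Q[3];a=np.degrees(np.arctan2(d[1],d[0]));print('yaw',a,np.degrees(np.arctan2(e[1],e[0])))
c0=Q.mean(0)/1000
for al in (a,a+90):
    Rz=R.from_euler('z',al,degrees=True).as_matrix()
    for z in (.066,.1): print(al,z,[((proj(m2,Rz@[x,y,0]+[c0[0],c0[1],z])-[430,200])*2.222+[0,300]).round().tolist() for x,y in ((.016,.005),(.016,-.005),(-.016,-.005),(-.016,.005))])
E
```

```text
stand [[473.5, -194.3], [441.2, -239.2], [396.7, -206.8], [429.5, -163.4]] [ 435.19603977 -200.92630853] [np.float64(53.7), np.float64(55.3), np.float64(55.1), np.float64(54.4)]
yaw -125.65689124174426 -35.0291948475278
-125.65689124174426 0.066 [[214.0, 483.0], [195.0, 503.0], [131.0, 458.0], [149.0, 437.0]]
-125.65689124174426 0.1 [[261.0, 526.0], [240.0, 548.0], [170.0, 499.0], [191.0, 477.0]]
-35.65689124174426 0.066 [[192.0, 430.0], [213.0, 444.0], [153.0, 509.0], [133.0, 496.0]]
-35.65689124174426 0.1 [[239.0, 469.0], [261.0, 485.0], [193.0, 555.0], [171.0, 540.0]]
```

drive_tool:
  increments:
    - [0, -2, 1.5, 0, 0, 0, -0.14]
    - [0, -5, 4, 0, 0, 0, -0.29]
    - [0, -8, 7, 0, 0, 0, -0.43]
    - [0, -11, 10, 0, 0, 0, -0.58]
    - [0, -14, 13, 0, 0, 0, -0.73]
    - [0, -17, 15, 0, 0, 0, -0.88]
    - [0, -17.65, 15.8, 0, 0, 0, -1.02]
    - [0, -17.65, 15.8, 0, 0, 0, -1.17]
    - [0, -17.65, 15.8, 0, 0, 0, -1.32]
    - [0, -17.65, 15.8, 0, 0, 0, -1.47]
    - [0, -17.65, 15.8, 0, 0, 0, -1.62]
    - [0, -17.65, 15.8, 0, 0, 0, -1.77]
    - [0, -17.65, 15.8, 0, 0, 0, -1.92]
    - [0, -17.65, 15.8, 0.5, 0, 0, -2.07]
    - [0, -17.65, 15.8, 0.5, 0, 0, -2.22]
    - [0, -17.65, 15.8, 0.5, 0, 0, -2.37]
    - [0, -17.65, 15.8, 0.5, 0, 0, -2.5]
    - [0, -17.65, 15.8, 0.5, 0, 0, -2.545]
    - [0, -17.65, 15.8, 0.5, 0, 0, -2.545]
    - [0, -17.65, 15.8, 0.5, 0, 0, -2.545]

```text
t: 8.6
tcp_pos: [0.4324, -0.1997, 0.1975]
tool_rot: [0.306, 0.952, 0.001, -0.002]
force: [-0.1, 0.3, -0.4]
finger_gap: 0.996
```

```bash
python3 - <<'E'
from h import *
s=manip.sense();print(s['t'],s['tcp_pos'],R.from_quat(s['tool_rot']).as_matrix().round(4).tolist(),s['q'].round(3))
im,m=snap('wrist','w6.png'); 
for z,P in ((.1,(.4352,-.2009,.1)),(.058,(.4352,-.2009,.058))): print(proj(m,P))
E
```

```text
8.6 [ 0.43238552 -0.19966202  0.19745387] [[-0.8133, 0.5818, -0.0026], [0.5818, 0.8133, 0.002], [0.0033, 0.0001, -1.0]] [-0.668  0.381  1.832 -0.     0.932 -1.618]
[320.06439561 242.96643573]
[319.75457352 222.87594269]
```

View pics/w6.png

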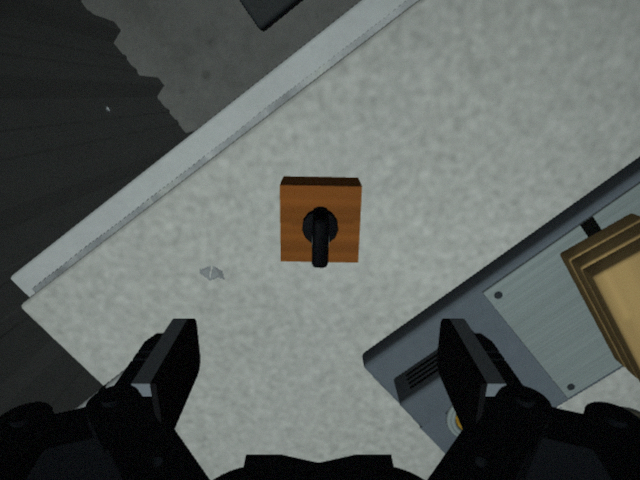

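drive_tool:
  increments:
    - [0, -0.3, 0.06, 3, 0, 0, 0]
    - [0, -0.3, 0.06, 7, 0, 0, 0]
    - [0, -0.3, 0.06, 10, 0, 0, 0]
    - [0, -0.3, 0.06, 12, 0, 0, 0]
    - [0, -0.3, 0.06, 12.8, 0, 0, 0]
    - [100, -0.3, 0.06, 12.8, 0, 0, 0]
    - [180, -0.3, 0.06, 12.8, 0, 0, 0]
    - [255, -0.3, 0.06, 12.8, 0, 0, 0]
    - [255, -0.3, 0.06, 12.8, 0, 0, 0]
    - [255, -0.3, 0.06, 12.8, 0, 0, 0]
    - [255, -0.3, 0.06, 12.8, 0, 0, 0]
    - [255, -0.3, 0.06, 12.8, 0, 0, 0]
  force: 80

```text
t: 9.85
tcp_pos: [0.4364, -0.2018, 0.0717]
tool_rot: [0.305, 0.952, -0.0, 0.001]
force: [-1.1, -1.1, 6.9]
finger_gap: 0.099
```

```bash
python3 - <<'E'
from h import *
s=manip.sense();print(s['t'],s['tcp_pos'],R.from_quat(s['tool_rot']).as_matrix().round(4).tolist(),s['finger_gap'],s['force'],s['ft_torque'])
E
```

```text
9.85 [ 0.43638586 -0.20183671  0.07171438] [[-0.814, 0.5808, 0.0012], [0.5808, 0.814, -0.0011], [-0.0016, -0.0001, -1.0]] 0.09935363547951426 [-1.13176337 -1.05113196  6.93291623] [ 0.03323278  0.11818929 -0.01348753]
```

drive_tool:
  increments:
    - [255, 0, 0, -0.5, 0, 0, 0]
    - [255, 0, 0, -2, 0, 0, 0]
    - [255, 0, 0, -4.5, 0, 0, 0]
    - [255, 0, 0, -7.5, 0, 0, 0]
    - [255, -2.4, 2, -7.5, 0, 0, 0.02]
    - [255, -5, 4.1, -7.5, 0, 0, 0.04]
    - [255, -8, 6.5, -7.5, 0, 0, 0.075]
    - [255, -11, 9, -7.5, 0, 0, 0.075]
    - [255, -13.4, 11, -7.5, 0, 0, 0.075]
    - [255, -14.4, 11.8, -7.5, 0, 0, 0.075]
    - [255, -14.4, 11.8, -7.5, 0, 0, 0.075]
    - [255, -14.4, 11.8, -7.5, 0, 0, 0.075]

```text
t: 11.05
tcp_pos: [0.6207, -0.1886, 0.1454]
tool_rot: [0.34, 0.94, 0.0, -0.001]
force: [-0.5, 0.0, -0.7]
finger_gap: 0.104
```

```bash
python3 - <<'E'
from h import *
s=manip.sense();print(s['t'],s['tcp_pos'],R.from_quat(s['tool_rot']).as_matrix().round(4).tolist(),s['finger_gap'],s['force'],s['ft_torque'],s['q'].round(2))
im,m=snap('wrist','w7.png'); p=proj(m,(.621,-.1884,.082)); print(p, proj(m,s['tcp_pos']), proj(m,s['tcp_pos']-[0,0,.0417]))
u,v=int(p[0]),int(p[1]); u0,v0=max(0,u-80),max(0,v-100); print(u0,v0)
a=cv2.imread('pics/w7.png'); cv2.imwrite('pics/w7c.png',cv2.resize(a[v0:v0+150,u0:u0+200],None,fx=4,fy=4,interpolation=cv2.INTER_CUBIC))
ms=manip.camera_model('scene'); print('carton',onz(ms,(345,232),.026))
E
```

```text
11.05 [ 0.62071313 -0.18863908  0.14535211] [[-0.7684, 0.6399, -0.002], [0.6399, 0.7684, 0.0007], [0.002, -0.0007, -1.0]] 0.10391534365719346 [-0.51633043  0.00518832 -0.68992502] [0.0512994  0.00733625 0.00422758] [-0.47  0.66  1.44 -0.    1.04 -1.34]
[320.07481657 259.23115382] [319.83014172 320.53205147] [319.50268401 275.98349591]
240 159
carton [ 0.65223032 -0.36479656  0.026     ]
```

View pics/w7c.png

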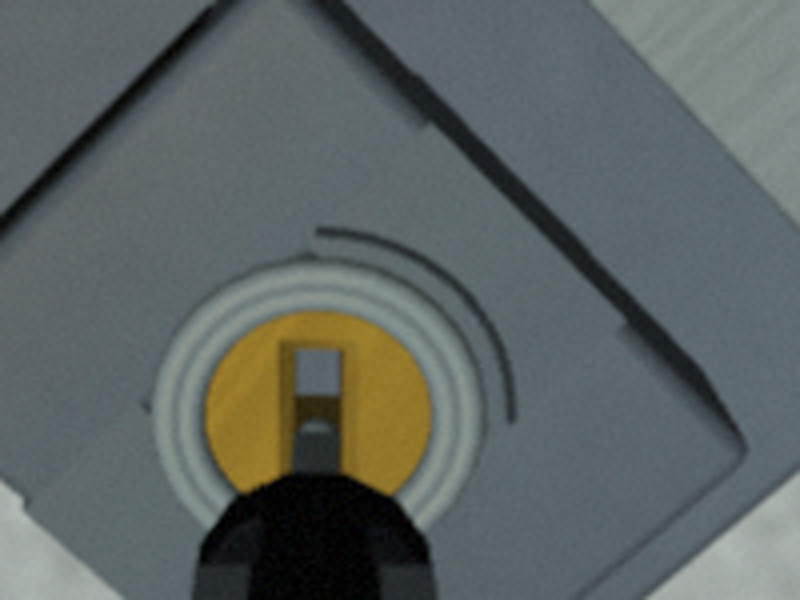

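```bash
python3 - <<'E'
from h import *
s=manip.sense(); m=manip.camera_model('wrist'); M=R.from_quat(s['tool_rot']).as_matrix(); t=s['tcp_pos']; print(t)
hsv=cv2.cvtColor(cv2.imread('pics/w7.png'),cv2.COLOR_BGR2HSV)
mk=cv2.inRange(hsv,(14,130,60),(28,255,255)); c=max(cv2.findContours(mk,cv2.RETR_EXTERNAL,cv2.CHAIN_APPROX_NONE)[0],key=cv2.contourArea)[:,0].astype(float)
c=c[c[:,1]<159+470/4]
W=np.array([onz(m,p,.082)[:2]*1000 for p in c]); hull=cv2.convexHull(W.astype(np.float32))[:,0]
W0=W.mean(0); A=np.c_[2*(hull-W0),np.ones(len(hull))]
keep=np.ones(len(hull),bool)
for _ in range(5):
    x=np.linalg.lstsq(A[keep],((hull-W0)**2).sum(1)[keep],rcond=None)[0]; r=np.sqrt(x[2]+x[0]**2+x[1]**2); res=np.abs(np.linalg.norm(hull-W0-x[:2],axis=1)-r); keep=res<max(.35,1.5*np.median(res))
k=W0+x[:2]; print('brass centre',k,r,keep.sum(),len(keep)); d=np.r_[k/1000-t[:2],0]; print('in tool mm',(M.T@d*1000).round(2))
q=lambda P:((proj(m,P)-[240,159])*4).round().tolist()
for off in (0,1.5,3):
  print(off,'collar front',q(t+M@[.0125+off/1e3,0,.0137]),'blade end lo',q(t+M@[.008+off/1e3,0,.0337]),'tip',q(t+M@[off/1e3,0,.0417]))
K=np.r_[k/1000,.082]
for n,a,dz in (('slot+end',.0088,0),('chamfer+',.0108,0),('pin11',.0048,.011),('pin19',.0048,.019),('pin11-',-.0048,.011),('slot-',-.0088,0)): print(n,q(K+M@[a,0,dz]))
E
```

```text
[ 0.6202657  -0.18875796  0.14538112]
brass centre [ 458.85020631 -202.87980957] 25.592368521322925 10 18
in tool mm [ 114.94 -114.2     0.36]
0 collar front [319.0, 468.0] blade end lo [318.0, 431.0] tip [317.0, 467.0]
1.5 collar front [319.0, 454.0] blade end lo [318.0, 419.0] tip [317.0, 455.0]
3 collar front [319.0, 441.0] blade end lo [318.0, 407.0] tip [317.0, 444.0]
slot+end [-735.0, -662.0]
chamfer+ [-739.0, -683.0]
pin11 [-672.0, -602.0]
pin19 [-635.0, -589.0]
pin11- [-657.0, -510.0]
slot- [-704.0, -484.0]
```

```bash
python3 - <<'E'
from h import *
s=manip.sense(); m=manip.camera_model('wrist'); M=R.from_quat(s['tool_rot']).as_matrix(); t=s['tcp_pos']
hsv=cv2.cvtColor(cv2.imread('pics/w7.png'),cv2.COLOR_BGR2HSV)
mk=cv2.inRange(hsv,(14,130,60),(28,255,255)); mk[:,:280]=0;mk[:,360:]=0;mk[:220]=0;mk[277:]=0
c=np.argwhere(mk)[:,::-1]; c=cv2.convexHull(c.astype(np.int32))[:,0].astype(float); c=c[c[:,1]<272]
W=np.array([onz(m,p,.082)[:2]*1000 for p in c]); W0=W.mean(0); A=np.c_[2*(W-W0),np.ones(len(W))]
x=np.linalg.lstsq(A,((W-W0)**2).sum(1),rcond=None)[0]; r=np.sqrt(x[2]+x[0]**2+x[1]**2); k=W0+x[:2]; print('brass',k,r,np.abs(np.linalg.norm(W-k,axis=1)-r).max(),len(W))
print('in tool mm',(M.T@np.r_[k/1000-t[:2],0]*1000).round(2))
q=lambda P:((proj(m,P)-[240,159])*4).round().tolist()
K=np.r_[k/1000,.082]
for n,a,dz in (('slot+end',.0088,0),('chamfer+',.0108,0),('pin11',.0048,.011),('pin19',.0048,.019),('pin11-',-.0048,.011),('slot-',-.0088,0),('bottom+',.0088,.03)): print(n,q(K+M@[a,0,dz]))
v=hsv[...,2]; print(v[240:282,319].tolist()); print(v[262,305:335].tolist(), v[272,305:335].tolist())
E
```

```text
brass [ 621.94738247 -190.45387585] 14.844736474997315 0.04758545208228426 16
in tool mm [-2.38 -0.23 -0.01]
slot+end [316.0, 354.0]
chamfer+ [316.0, 340.0]
pin11 [315.0, 354.0]
pin19 [315.0, 334.0]
pin11- [315.0, 418.0]
slot- [315.0, 478.0]
bottom+ [315.0, 284.0]
[146, 148, 150, 139, 125, 117, 104, 108, 106, 104, 105, 102, 105, 104, 106, 103, 105, 81, 55, 48, 45, 53, 49, 48, 60, 84, 79, 50, 42, 42, 44, 41, 42, 42, 41, 45, 41, 22, 7, 0, 11, 5]
[147, 144, 148, 146, 130, 102, 105, 97, 75, 52, 46, 48, 47, 45, 49, 49, 48, 49, 50, 50, 91, 126, 131, 133, 141, 151, 150, 150, 149, 150] [153, 154, 153, 150, 133, 107, 103, 90, 58, 45, 46, 43, 47, 43, 42, 47, 46, 46, 45, 48, 93, 129, 129, 131, 142, 145, 143, 145, 148, 149]
```

drive_tool:
  increments:
    - [255, -0.24, 0, 0.5, 0, 0, 0]
    - [255, -0.24, 0, 1.2, 0, 0, 0]
    - [255, -0.24, 0, 1.8, 0, 0, 0]
    - [255, -0.24, 0, 2.2, 0, 0, 0]
    - [255, -0.24, 0, 2.5, 0, 0, 0]
    - [255, -0.24, 0, 2.8, 0, 0, 0]
    - [255, -0.24, 0, 3.1, 0, 0, 0]
    - [255, -0.24, 0, 3.1, 0, 0, 0]

```text
t: 11.9
tcp_pos: [0.6234, -0.1905, 0.1143]
tool_rot: [0.34, 0.94, 0.0, -0.0]
force: [0.0, 0.5, -1.0]
finger_gap: 0.103
```

```bash
cat > st.py <<'E'
from h import *
s=manip.sense();M=R.from_quat(s['tool_rot']).as_matrix();print(s['t'],s['tcp_pos'].round(4),'Ftool',(M.T@s['force']).round(1),'T',(M.T@s['ft_torque']).round(3),'yaw',np.degrees(np.arctan2(M[1,0],M[0,0])).round(2),s['finger_gap'],s['q'].round(2))
E
python3 st.py
```

```text
11.9 [ 0.6234 -0.1905  0.1143] Ftool [0.3 0.4 1. ] T [0.014 0.025 0.031] yaw 140.19 0.10258999741698509 [-0.47  0.7   1.46  0.    0.98 -1.34]
```

drive_tool:
  increments:
    - [255, 0, 0, 0.4, 0, 0, 0]
    - [255, 0, 0, 0.7, 0, 0, 0]
    - [255, 0, 0, 0.9, 0, 0, 0]
    - [255, 0, 0, 1.1, 0, 0, 0]
    - [255, 0, 0, 1.3, 0, 0, 0]
    - [255, 0, 0, 1.5, 0, 0, 0]
    - [255, 0, 0, 1.7, 0, 0, 0]
    - [255, 0, 0, 1.8, 0, 0, 0]
    - [255, 0, 0, 1.8, 0, 0, 0]

```text
t: 12.8
tcp_pos: [0.6237, -0.1903, 0.098]
tool_rot: [0.34, 0.94, 0.0, 0.0]
force: [-2.6, 1.7, 6.0]
finger_gap: 0.104
```

```bash
python3 st.py
```

```text
12.8 [ 0.6237 -0.1903  0.098 ] Ftool [ 3.1 -0.3 -6. ] T [-0.156  0.545  0.022] yaw 140.19 0.10428458903057901 [-0.47  0.72  1.47  0.    0.95 -1.34]
```

drive_tool:
  increments:
    - [255, 0.06, 0, 0.2, 0, 0, 0]
    - [255, 0.06, 0, 0.35, 0, 0, 0.03]
    - [255, 0.06, 0, 0.4, 0, 0, -0.03]
    - [255, 0.12, 0, 0.45, 0, 0, 0.03]
    - [255, 0.0, 0, 0.5, 0, 0, -0.03]
    - [255, 0.06, 0, 0.55, 0, 0, 0]
    - [255, 0.06, 0, 0.6, 0, 0, 0]
    - [255, 0.06, 0, 0.6, 0, 0, 0]

```text
t: 13.6
tcp_pos: [0.624, -0.1903, 0.0956]
tool_rot: [0.34, 0.94, -0.0, 0.001]
force: [-5.7, 4.7, 22.5]
finger_gap: 0.101
```

```bash
python3 st.py
```

```text
13.6 [ 0.624  -0.1903  0.0956] Ftool [  7.3   0.  -22.5] T [ 0.183  1.268 -0.078] yaw 140.23 0.10123275282791935 [-0.47  0.73  1.47  0.    0.94 -1.34]
```

drive_tool:
  increments:
    - [255, 0.1, 0, 0.1, 0, 0, 0.03]
    - [255, 0.15, 0, 0.2, 0, 0, -0.03]
    - [255, 0.15, 0.03, 0.25, 0, 0, 0.03]
    - [255, 0.15, -0.03, 0.25, 0, 0, 0]
    - [255, 0.15, 0, 0.25, 0, 0, 0]
    - [255, 0.15, 0, 0.25, 0, 0, 0]

```text
t: 14.2
tcp_pos: [0.624, -0.1903, 0.0955]
tool_rot: [0.34, 0.94, -0.001, 0.003]
force: [-7.7, 3.0, 31.8]
finger_gap: 0.098
```

```bash
python3 st.py; python3 - <<'E'
from h import *
im,m=snap('wrist','w8.png'); a=cv2.imread('pics/w8.png'); t=manip.sense()['tcp_pos']; print(proj(m,t),proj(m,t-[0,0,.0137]))
cv2.imwrite('pics/w8c.png',cv2.resize(a[200:350,220:420],None,fx=4,fy=4,interpolation=cv2.INTER_CUBIC))
E
```

```text
14.2 [ 0.624  -0.1903  0.0955] Ftool [  7.6  -2.5 -31.8] T [ 0.324  1.473 -0.142] yaw 140.25 0.09805292816644373 [-0.47  0.73  1.47 -0.    0.94 -1.34]
[319.72823423 320.49071997] [319.55476563 303.37906277]
```

View pics/w8c.png

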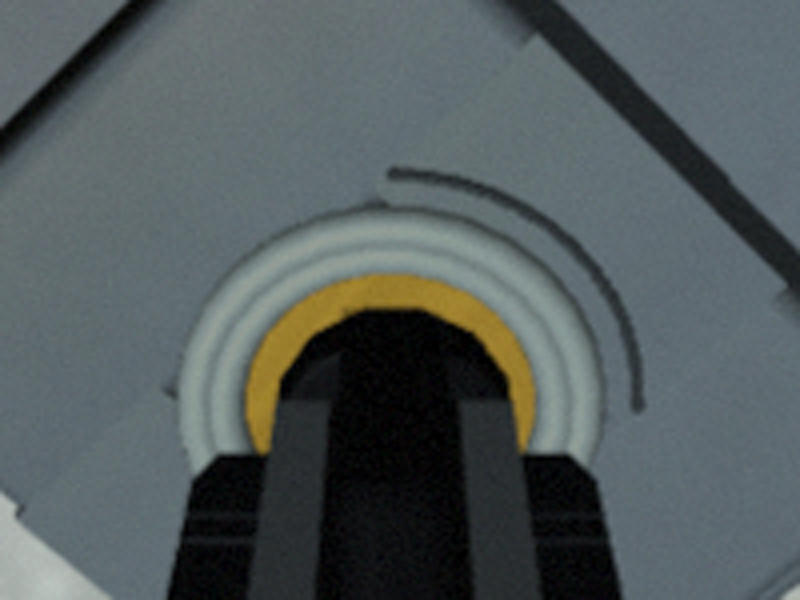

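drive_tool:
  increments:
    - [255, 0.0, 0, -0.15, 0, 0, 0]
    - [255, 0.0, 0, -0.3, 0, 0, 0]
    - [255, 0, -0.02, -0.3, 0, 0, 0.12]
    - [255, 0, -0.04, -0.3, 0, 0, 0.24]
    - [255, 0.01, -0.05, -0.3, 0, 0, 0.36]
    - [255, 0.02, -0.07, -0.3, 0, 0, 0.48]
    - [255, 0.03, -0.08, -0.3, 0, 0, 0.6]
    - [255, 0.04, -0.1, -0.3, 0, 0, 0.72]
    - [255, 0.05, -0.11, -0.3, 0, 0, 0.84]
    - [255, 0.06, -0.12, -0.3, 0, 0, 0.96]
    - [255, 0.07, -0.13, -0.3, 0, 0, 1.08]
    - [255, 0.09, -0.14, -0.3, 0, 0, 1.2]
    - [255, 0.09, -0.14, -0.3, 0, 0, 1.2]

```text
t: 15.55
tcp_pos: [0.6227, -0.1909, 0.0956]
tool_rot: [0.812, 0.583, 0.001, 0.003]
force: [-3.1, 1.7, 17.3]
finger_gap: 0.105
```

```bash
python3 st.py
```

```text
15.55 [ 0.6227 -0.1909  0.0956] Ftool [  0.6  -3.4 -17.4] T [ 0.72   0.049 -0.1  ] yaw 71.37 0.10548870254661324 [-0.47  0.72  1.47 -0.    0.94 -0.14]
```

drive_tool:
  increments:
    - [255, 0, -0.02, 0, 0, 0, 0.12]
    - [255, 0.01, -0.04, 0, 0, 0, 0.24]
    - [255, 0.01, -0.05, 0, 0, 0, 0.36]
    - [255, 0.02, -0.07, 0, 0, 0, 0.45]
    - [255, 0.02, -0.07, 0, 0, 0, 0.5]
    - [255, 0.02, -0.07, 0, 0, 0, 0.5]

```text
t: 16.15
tcp_pos: [0.6218, -0.1904, 0.0956]
tool_rot: [0.931, 0.365, 0.002, 0.002]
force: [-3.8, 0.6, 18.3]
finger_gap: 0.102
```

```bash
python3 st.py
```

```text
16.15 [ 0.6218 -0.1904  0.0956] Ftool [ -2.4  -3.  -18.3] T [ 0.7   -0.332 -0.172] yaw 42.8 0.10199865272112212 [-0.47  0.72  1.48 -0.    0.94  0.36]
```

drive_tool:
  increments:
    - [255, 0, 0, 0, 0, 0, 0.04]
    - [255, 0, -0.01, 0, 0, 0, 0.08]
    - [255, 0, -0.01, 0, 0, 0, 0.08]
    - [255, 0, -0.01, 0, 0, 0, 0.08]

```text
t: 16.55
tcp_pos: [0.6218, -0.1903, 0.0956]
tool_rot: [0.944, 0.329, 0.002, 0.003]
force: [-3.2, 1.9, 17.3]
finger_gap: 0.104
```

```bash
python3 st.py; python3 - <<'E'
from h import *
im,m=snap('wrist','w9.png'); sc,_=snap('scene','s9.png'); a=cv2.imread('pics/w9.png'); s=cv2.imread('pics/s9.png')
cv2.imwrite('pics/t9.png',np.hstack([cv2.resize(a,(400,300)),cv2.resize(s[180:420,180:500],(400,300))]))
E
```

```text
16.55 [ 0.6218 -0.1903  0.0956] Ftool [ -1.3  -3.4 -17.3] T [ 0.691 -0.32  -0.535] yaw 38.38 0.10421750658260714 [-0.47  0.72  1.48 -0.    0.94  0.43]
```

View pics/t9.png

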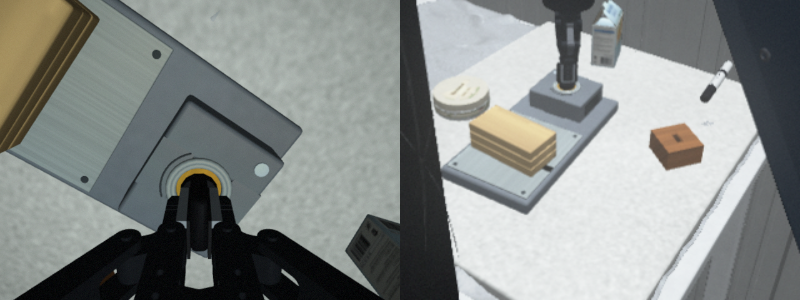

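drive_tool:
  increments:
    - [255, 0, 0, 0, 0, 0, -0.03]
    - [255, 0, 0, 0, 0, 0, -0.03]
    - [255, 0, 0, 0, 0, 0, -0.03]

```text
t: 16.95
tcp_pos: [0.6217, -0.1904, 0.0956]
tool_rot: [0.94, 0.342, 0.002, 0.002]
force: [-3.1, 1.5, 17.7]
finger_gap: 0.102
```

```bash
python3 st.py; python3 -c "
from station import manip; print(manip.sign_off())"
```

```text
16.95 [ 0.6217 -0.1904  0.0956] Ftool [ -1.3  -3.  -17.8] T [ 0.681 -0.341 -0.316] yaw 40.04 0.10191074105398021 [-0.47  0.72  1.48 -0.    0.94  0.4 ]
the job is handed in; nothing more can be done
None
```

I laid the loose board on the pile and let go. Then I took the key from its stand, pushed it home in the switch and turned it a quarter turn clockwise. I handed the job in at about 17 s, with the arm still holding the key turned.

- **Pile:** the last pictures, from the wrist and scene cameras, show the three boards flush and square. Just before I let go, the close-up showed less than about 1 mm of offset.
- **Key home:** it stopped firmly. Pushing harder, from 22 to 32 N, moved it only 0.1 mm, and the gripper stood at the expected seated height (0.0955 m measured, 0.0957 m expected). The close-up shows the collar sitting on the barrel.
- **Key turned:** the tool turned about 100°, which is the quarter turn plus the play. The twist rose from 0.17 to 0.54 N m, which shows the stop was reached. I then eased back slightly, holding at about 0.32 N m and 18 N of downward push.
- **Other things:** the pot, carton and marker look undisturbed in the final pictures. I judged this by eye and did not measure it.

One measurement disagreed. My first estimates of where the key sat along the gripper differed by about 1.5 mm. The seated position agreed with the one taken from the stand, and I used that for the turn.

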